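# Tip the wheel nuts into the corner by the hub and hold

## Robot

A 6-joint arm with a two-finger parallel gripper is mounted at the origin on the work surface. World frame = base frame: x ahead of the robot, y to its left, z up, the work surface at z = 0. Lengths are in mm, angles in rad, forces in N, time in s.
With the tool pointing down it reaches from about 350 to 875 mm from the base axis. Payload 4.2 kg.
Tool frame: the origin (TCP) lies midway between the tips of the shut fingers; the grasp point (between the pads) lies 19 mm behind it; z points along the fingers, y is the line along which they close (so a half turn about z gives the same grasp; the last joint's range is limited). The gripper opens to 85 mm and grips with 20 to 120 N. Pads are 22 mm wide; open, the fingers measure 114 mm over their backs; the gripper's body (76 mm by 85 mm) begins 54 mm behind the grasp point. The pads swing forward as they close: fully open they stand 13 mm farther back than shut.
Start: joints at [-0.955, 0.385, 0.008, 0, -1.194, -0.259], TCP at [218.313, -585.61, 231.312] pointing down, gripper open.
Joint ranges: [-3.14, 3.14], [-1.21, 2.06], [-1.07, 1.41], [-3.16, 2.05], [-2.99, -0.16], [-3.1, 3.1]. Speed limits (rad/s): [2.79, 2.79, 3.14, 3.14, 3.14, 3.14].

## Interface

Orientations are given as a rotation vector (axis times angle).
In Python, from rig import status, viewer, bot gives the robot as it stands.
- The arm moves only by the tool step_arm, never from a script. Its argument "plan" is a list of rows, each an object with "gripper": the opening, from 0 (shut) to 1 (fully open); "offset": the shift along the tool's x, y, z normalised to -1 to 1, where 1 is 500 mm, a list of three; "dr": the turn, a rotation vector about the tool's x, y, z normalised to -1 to 1, where 1 is 45 degrees, a list of three. A call has 1 to 8 rows; each row shifts and turns the commanded pose from where the row before left it, along the tool's axes as they then stand; what a row does not reach is not made up. A row lasts 1/12 s, in which the tool goes at most 41.7 mm and 7.16 degrees, less where a joint would pass 70% of its speed; a pose out of reach is approached as far as the arm can. A call with a number of a shift or a turn outside -1 to 1 is refused whole. A call with a gripper value outside its range is refused whole. The fingers move at their own pace and stop on an object; "newtons" is the grip in N (left out, the last holds). Time passes only in rows, so rows that do not move let the fingers close. It gives the time, the measured TCP pose, the force, the opening and the grip force at its end, in the units of the state.
- status.sense(): the state, without advancing time (a new reading comes with each control period).
- viewer.capture(name): name is "scene" or "top" or "wrist"; returns a dict with "color" (480x640x3 uint8, blue, green, red), "fovy" (degrees; the focal length in pixels is half the picture's height over the tangent of half this angle, whatever the lens; pixels are square), "cx", "cy" (the principal point, pixels), "camera_from_world" (4x4, takes a point from world to camera coordinates); the wrist camera has in their place "mount" (4x4, takes a point from camera to tool coordinates, whose origin is the TCP and whose axes are the flange's). Camera axes: x right, y down, z forward; pixel columns grow to the right and rows downward; lengths in mm; the calibration is good to about 2 mm. A picture is of the moment at which its call begins: read the wrist's pose just before it. There is no depth.
- bot.hand_in(): hands the job in; it is judged then, once.
The state is a dict: "time_s": time; "q": joint angles; "dq": joint speeds; "joint_efforts": joint torques, N m; "eef_pos": TCP position; "eef_rot": TCP orientation; "wrist_force": force on the tool from outside, world axes, zero at the start; "torque": the same for the moment, N m; "gripper_width": finger opening in mm; "gripper_force": force on a finger pad.
Only numpy, scipy, OpenCV 4.12 (cv2) and the standard library are available. Lean on these libraries where they do the work, as an engineer would, in place of code of your own. Each camera call takes 0.05 s, during which the arm holds its last target. There are 200 camera calls.

## Task

The mechanic is about to clamp the new brake disc onto its hub (bright disc with four bare studs, left or right on the bench; not the rusty one) and wants the wheel nuts to hand. Lift the blue tote by its wooden bar, bring it next to that disc and tilt it until all four nuts have slid together into the tote corner nearest the hub, without spilling any. Finish still holding the tote there, still and tilted in the gripper, that corner low and within a hand's breadth of the disc's rim, clear of the bench and of everything on it, with the rest of the bench left as it was.

Things in the scene. Friction and masses are not known exactly. Their poses are not given: they have to be found in the camera images.
- tote: blue plastic parts tote, 180 mm along its x by 250 mm along its y, walls 70 mm high and 5 mm thick, floor 5 mm thick, 0.45 kg (hidden 0.8 to 1.3 times), with a fixed wooden carrying bar running along y over its middle between two end posts. It stands loose on the bench. Origin: centre of its underside, z up
- tote_grip (a point): middle of the tote's carrying bar: the bar is flat-sided, 22 mm wide (across the tote's x), 28 mm tall, 240 mm long along the tote's y; this point is its centre, 148 mm above the tote's underside, so the bar's top is at 162 mm. Free space below the bar down to the nuts
- corner_xp_yp (a point): the inside floor corner of the tote on its +x, +y side (85 mm and 120 mm from the tote's middle, 5 mm above its underside)
- corner_xp_yn (a point): the inside floor corner of the tote on its +x, -y side (85 mm and 120 mm from the tote's middle, 5 mm above its underside)
- corner_xn_yp (a point): the inside floor corner of the tote on its -x, +y side (85 mm and 120 mm from the tote's middle, 5 mm above its underside)
- corner_xn_yn (a point): the inside floor corner of the tote on its -x, -y side (85 mm and 120 mm from the tote's middle, 5 mm above its underside)
- nut1: one of four equal chromed wheel nuts, 21 mm hexagon on a round foot flange 28 mm across, 30 mm tall, 55 g, loose on the tote floor. Oily: slides on the floor from about 9 to 14 degrees of tilt, and on along a wall into the corner from 15 to 24 degrees if it leans equally towards both walls there (else more). Origin: centre of its foot, z up
- nut2: one of four equal chromed wheel nuts, 21 mm hexagon on a round foot flange 28 mm across, 30 mm tall, 55 g, loose on the tote floor. Oily: slides on the floor from about 9 to 14 degrees of tilt, and on along a wall into the corner from 15 to 24 degrees if it leans equally towards both walls there (else more). Origin: centre of its foot, z up
- nut3: one of four equal chromed wheel nuts, 21 mm hexagon on a round foot flange 28 mm across, 30 mm tall, 55 g, loose on the tote floor. Oily: slides on the floor from about 9 to 14 degrees of tilt, and on along a wall into the corner from 15 to 24 degrees if it leans equally towards both walls there (else more). Origin: centre of its foot, z up
- nut4: one of four equal chromed wheel nuts, 21 mm hexagon on a round foot flange 28 mm across, 30 mm tall, 55 g, loose on the tote floor. Oily: slides on the floor from about 9 to 14 degrees of tilt, and on along a wall into the corner from 15 to 24 degrees if it leans equally towards both walls there (else more). Origin: centre of its foot, z up
- brake_hub: new bright brake disc seated on its dark wheel hub, lying on the bench with four brass-coloured bare studs pointing up, on the left or on the right of the tote. Disc 240 mm across with its upper face 68 mm above the bench, raised centre 140 mm across up to 104 mm, stud tips at 138 mm; 7 kg. Origin: on its axis, on the bench
- old_disc: worn rusty brown brake disc without hub or studs, 240 mm across, 18 mm thick, raised centre 140 mm across and 52 mm high, lying on the bench on the other side of the tote from the new one. Leave it. Origin: on its axis, on the bench
- spray_bottle: white spray bottle with a grey spray head, 72 mm across, 196 mm tall, far side of the bench. Leave it. Origin: centre of its underside
- cleaner_can: yellow can with a red cap, 65 mm across, 190 mm tall, far side of the bench. Leave it. Origin: centre of its underside
- caliper: dark cast brake caliper, about 90 by 150 by 85 mm, far side of the bench. Leave it. Origin: centre of its underside
- brake_pad: brake pad lying friction side up, 55 by 120 by 17 mm, near right of the bench. Leave it. Origin: centre of its underside
- wrench: steel wrench, 220 mm long along its x, lying flat near left on the bench. Leave it. Origin: centre of its underside
- dial_gauge: dial gauge on a blue magnetic base (60 by 50 by 55 mm) with a steel rod up to 185 mm, near right of the bench. Leave it. Origin: centre of its underside
Things that resemble listed ones, but are neither listed nor needed, are in the scene too. Of the things shaped like the wrench, the steel one is meant.

How it is judged (in metres and radians):
At the end, for the whole second after the job is handed in: Tote still in the fingers, tilted over 15 deg, its floor 20 mm or more above the bench, touching nothing else; all four nuts at rest within 85 mm of the inside corner nearest the hub (30 mm of doubt allowed), and that corner within 220 mm of the hub axis seen from above (((distance between each of nut1, nut2, nut3, nut4 and corner_xp_yp below 0.085 m and x of brake_hub in the frame of tote above -0.03 m and y of brake_hub in the frame of tote above -0.03 m and horizontal distance between corner_xp_yp and brake_hub below 0.22 m) or (distance between each of nut1, nut2, nut3, nut4 and corner_xp_yn below 0.085 m and x of brake_hub in the frame of tote above -0.03 m and y of brake_hub in the frame of tote below 0.03 m and horizontal distance between corner_xp_yn and brake_hub below 0.22 m) or (distance between each of nut1, nut2, nut3, nut4 and corner_xn_yp below 0.085 m and x of brake_hub in the frame of tote below 0.03 m and y of brake_hub in the frame of tote above -0.03 m and horizontal distance between corner_xn_yp and brake_hub below 0.22 m) or (distance between each of nut1, nut2, nut3, nut4 and corner_xn_yn below 0.085 m and x of brake_hub in the frame of tote below 0.03 m and y of brake_hub in the frame of tote below 0.03 m and horizontal distance between corner_xn_yn and brake_hub below 0.22 m)) and angle between tote's own z axis and vertical above 0.26 rad and height (world z) of each of corner_xp_yp, corner_xp_yn, corner_xn_yp, corner_xn_yn above 0.02 m and contact force between tote and the fingers above 1 N and contact force between tote and old_disc below 0.3 N and contact force between tote and brake_hub below 0.3 N and contact force between tote and spray_bottle below 0.3 N and contact force between tote and cleaner_can below 0.3 N and contact force between tote and caliper below 0.3 N and contact force between tote and brake_pad below 0.3 N and contact force between tote and wrench below 0.3 N and contact force between tote and dial_gauge below 0.3 N and linear speed of each of tote, nut1, nut2, nut3, nut4 below 0.03 m/s); the arm keeps its last pose, push and grip.
It fails at once if a wheel nut leaves the tote (distance between any of nut1, nut2, nut3, nut4 and tote above 0.2 m).
It fails at once if the new disc or the worn disc is shifted more than 30 mm (distance of any of old_disc, brake_hub from where it was at the start of the episode above 0.03 m).
It fails at once if another thing on the bench is shifted or knocked over (more than 30 mm) (distance of any of spray_bottle, cleaner_can, caliper, brake_pad, wrench, dial_gauge from where it was at the start of the episode above 0.03 m).
It also fails if it takes over 35 s, if anything falls off the work surface, if the arm or the gripper's body presses on something with over 40 N, if the wrist force passes 120 N, or if a joint passes its speed limit or range.

## Working session

There is one attempt and no reset: what is moved stays moved. The work goes in short steps, Python scripts to look and compute and a tool call to move; the robot and the scene stay as the last step left them, time stands still between calls to the robot, and variables do not carry over. Pictures are saved under pics/ and viewed, at most 10 in all, crops included, and the job is handed in when it is done.

Besides the shell and the picture viewer there is one more tool, called after "Emit:" as name(argument=value, ...), one argument or row to a line, values as JSON. step_arm: Moves the arm, as the interface text tells. Its arguments: {"type":"object","properties":{"plan":{"type":"array","items":{"type":"object","properties":{"gripper":{"type":"number"},"offset":{"type":"array","items":{"type":"number","minimum":-1,"maximum":1}},"dr":{"type":"array","items":{"type":"number","minimum":-1,"maximum":1}}}}},"newtons":{"type":"number"}},"required":["plan"]}

```bash
mkdir -p pics
cat > h.py <<'E'
import numpy as np, cv2
from rig import status, viewer, bot
def cap(n,f=None):
    c=viewer.capture(n)
    if f: cv2.imwrite('pics/'+f,c['color'])
    return c
def ray(c,u,v,z):
    f=240/np.tan(np.radians(c['fovy'])/2)
    T=np.linalg.inv(np.array(c['camera_from_world']))
    d=T[:3,:3]@np.array([(u-c['cx'])/f,(v-c['cy'])/f,1]); o=T[:3,3]
    return o+d*(z-o[2])/d[2]
def proj(c,p):
    f=240/np.tan(np.radians(c['fovy'])/2)
    q=(np.array(c['camera_from_world'])@np.append(p,1))[:3]
    return f*q[0]/q[2]+c['cx'],f*q[1]/q[2]+c['cy']
E
python3 - <<'E'
from h import *
for n in('top','scene'):
    c=cap(n,n+'1.png'); print(n,c['fovy'],np.linalg.inv(np.array(c['camera_from_world'])).round(2))
s=status.sense();print(s)
E
```

```text
top 53.51086258203951 [[-1.00000e-02 -9.90000e-01  1.30000e-01  3.54690e+02]
 [-1.00000e+00  1.00000e-02  0.00000e+00  1.09620e+02]
 [-0.00000e+00 -1.30000e-01 -9.90000e-01  1.46852e+03]
 [ 0.00000e+00  0.00000e+00  0.00000e+00  1.00000e+00]]
scene 52.08227158717893 [[ 8.40000e-01  4.20000e-01 -3.50000e-01  1.02811e+03]
 [ 5.50000e-01 -6.40000e-01  5.40000e-01 -6.66200e+02]
 [-0.00000e+00 -6.40000e-01 -7.70000e-01  1.22268e+03]
 [ 0.00000e+00  0.00000e+00  0.00000e+00  1.00000e+00]]
{'time_s': 0.1, 'q': array([-9.55379962e-01,  3.85475650e-01,  6.75045630e-03, -3.99036151e-04,
       -1.19399626e+00, -2.58592202e-01]), 'dq': array([ 1.79683012e-03, -2.22059451e-03,  2.22455694e-03,  1.50027388e-03,
        1.82113065e-05,  3.41425551e-04]), 'joint_efforts': array([-2.13497360e-04, -3.93319166e+01,  1.88929385e+01,  4.19796646e+00,
       -2.57912776e-03,  9.83949434e-06]), 'eef_pos': array([ 218.13231912, -585.14229547,  230.33401772]), 'eef_rot': array([ 5.57216592e-01, -3.09129382e+00, -2.98592190e-03]), 'wrist_force': array([-0.46598166, -0.66148786, -0.07463466]), 'torque': array([0.02743495, 0.02670614, 0.0083622 ]), 'gripper_force': 0.0, 'gripper_width': 84.95194002699428}
```

View pics/top1.png

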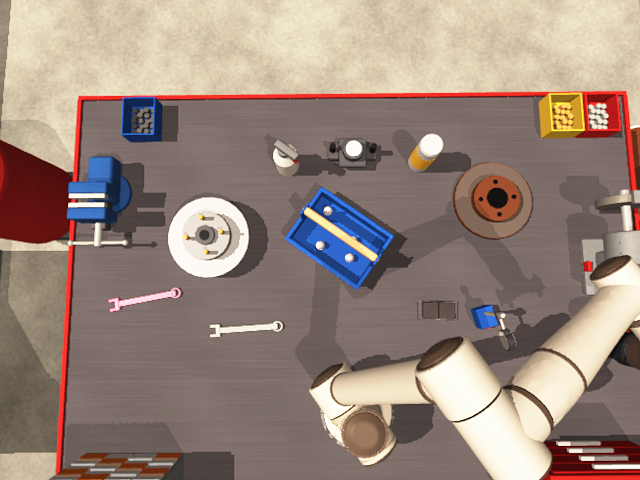

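View pics/scene1.png

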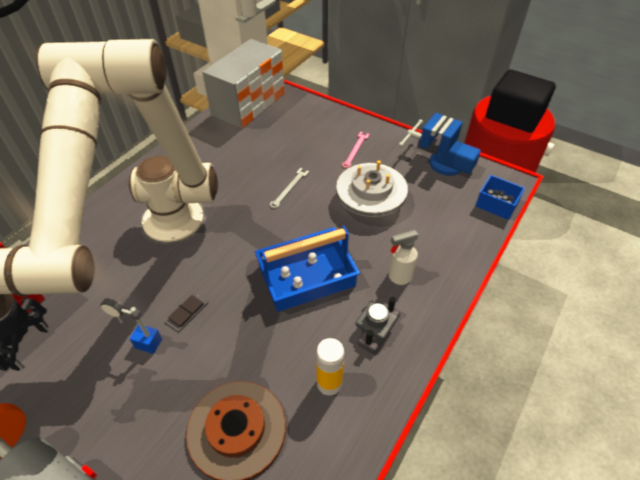

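The top view shows the tote around (340,237), with its bar from (306,210) to (376,258) and three nuts visible. The new disc is on the left at (208,237) and the rusty one at (493,200). The tote's left corner (289,238) already points at the hub, and the scene view agrees. Next I'll measure.

```bash
cat > m.py <<'E'
from h import *
from scipy.spatial.transform import Rotation as Ro
im={n:cv2.imread(f'pics/{n}1.png') for n in('top','scene')}
C={n:cap(n) for n in im}
for n,box in(('top',(290,195,390,270)),('scene',(255,225,355,270))):
    h=cv2.cvtColor(im[n],cv2.COLOR_BGR2HSV); m=cv2.inRange(h,(8,50,120),(28,200,255))
    k=np.zeros_like(m);x0,y0,x1,y1=box;k[y0:y1,x0:x1]=m[y0:y1,x0:x1]
    ct=max(cv2.findContours(k,0,1)[0],key=cv2.contourArea); r=cv2.minAreaRect(ct); b=cv2.boxPoints(r)
    P=np.array([ray(C[n],u,v,162) for u,v in b]); e=[P[1]-P[0],P[2]-P[1]]
    L=max(e,key=np.linalg.norm); print(n,'px',np.round(r,1) if 0 else r,'ctr',P.mean(0).round(),'sides',[np.linalg.norm(q).round() for q in e],'ang',np.degrees(np.arctan2(L[1],L[0])).round(1))
for n,box in(('top',(160,190,255,285)),('scene',(330,160,412,222))):
    x0,y0,x1,y1=box; h=cv2.cvtColor(im[n],cv2.COLOR_BGR2HSV)[y0:y1,x0:x1]
    m=cv2.inRange(h,(0,0,170),(180,60,255)); ct=max(cv2.findContours(m,0,1)[0],key=cv2.contourArea)
    ct=cv2.convexHull(ct)
    P=np.array([ray(C[n],u+x0,v+y0,68)[:2] for u,v in ct[:,0]],np.float32)
    c,r=cv2.minEnclosingCircle(P); print(n,'disc',c,r)
# tote outline, rim z=70
h=cv2.cvtColor(im['top'],cv2.COLOR_BGR2HSV); m=cv2.inRange(h,(105,120,60),(125,255,255)); k=m*0; k[180:292,280:400]=m[180:292,280:400]
ct=max(cv2.findContours(k,0,1)[0],key=cv2.contourArea); b=cv2.boxPoints(cv2.minAreaRect(ct))
P=np.array([ray(C['top'],u,v,70) for u,v in b]); print('tote',P.round(),P.mean(0).round())
for n,u,v,z in(('spray',286,158,100),('cal',353,152,60),('wrench end',280,326,5),('wr2',212,331,5)): print(n,ray(C['top'],u,v,z).round())
s=status.sense(); print(Ro.from_rotvec(s['eef_rot']).as_matrix().round(3))
E
python3 m.py
```

```text
top px ((340.369140625, 233.46238708496094), (86.00837707519531, 9.08071517944336), 34.47221755981445) ctr [511.  52. 162.] sides [np.float64(25.0), np.float64(238.0)] ang -125.4
scene px ((305.0452880859375, 244.21023559570312), (11.474355697631836, 82.25360107421875), 72.31560516357422) ctr [517.  46. 162.] sides [np.float64(238.0), np.float64(42.0)] ang 55.8
top disc (517.29296875, 439.76611328125) 120.48944091796875
scene disc (515.7570190429688, 440.5602111816406) 121.09952545166016
tote [[ 510.  220.   70.]
 [ 672.  108.   70.]
 [ 513. -112.   70.]
 [ 356.    1.   70.]] [513.  54.  70.]
spray [745. 206. 100.]
cal [773.   4.  60.]
wrench end [250. 231.   5.]
wr2 [237. 436.   5.]
[[-0.937 -0.349 -0.001]
 [-0.349  0.937  0.001]
 [ 0.     0.001 -1.   ]]
```

Sizes check out: the bar measures 25×238 mm, the disc radius is 120, and the tote outline fits. The bar centre is (511,52), its direction is 55°, and the hub is at (517,440). The tool needs to turn +34.6° about world z.

Emit:
step_arm(
  plan=[
    {"gripper": 1,"offset": [0,0,-0.02],"dr": [0,0,-0.154]},
    {"gripper": 1,"offset": [0,0,-0.02],"dr": [0,0,-0.154]},
    {"gripper": 1,"offset": [0,0,-0.02],"dr": [0,0,-0.154]},
    {"gripper": 1,"offset": [0,0,-0.02],"dr": [0,0,-0.154]},
    {"gripper": 1,"offset": [0,0,-0.02],"dr": [0,0,-0.154]},
  ],
)

```text
time_s: 0.62
eef_pos: [218.3, -585.4, 281.4]
eef_rot: [-1.461, 2.781, 0.001]
wrist_force: [0.3, 0.0, 0.5]
gripper_width: 85.5
gripper_force: 0.0
```

Emit:
step_arm(
  plan=[
    {"gripper": 1,"offset": [-0.076,0.014,0],"dr": [0,0,0]},
    {"gripper": 1,"offset": [-0.076,0.014,0],"dr": [0,0,0]},
    {"gripper": 1,"offset": [-0.076,0.014,0],"dr": [0,0,0]},
    {"gripper": 1,"offset": [-0.076,0.014,0],"dr": [0,0,0]},
    {"gripper": 1,"offset": [-0.076,0.014,0],"dr": [0,0,0]},
    {"gripper": 1,"offset": [-0.076,0.014,0],"dr": [0,0,0]},
    {"gripper": 1,"offset": [-0.076,0.014,0],"dr": [0,0,0]},
    {"gripper": 1,"offset": [-0.076,0.014,0],"dr": [0,0,0]},
  ],
)

```text
time_s: 1.28
eef_pos: [346.5, -302.5, 281.3]
eef_rot: [-1.452, 2.785, -0.0]
wrist_force: [0.8, 0.2, 0.4]
gripper_width: 85.3
gripper_force: 0.0
```

Emit:
step_arm(
  plan=[
    {"gripper": 1,"offset": [-0.076,0.014,0],"dr": [0,0,0]},
    {"gripper": 1,"offset": [-0.076,0.014,0],"dr": [0,0,0]},
    {"gripper": 1,"offset": [-0.076,0.014,0],"dr": [0,0,0]},
    {"gripper": 1,"offset": [-0.076,0.014,0],"dr": [0,0,0]},
    {"gripper": 1,"offset": [-0.076,0.014,0],"dr": [0,0,0]},
    {"gripper": 1,"offset": [-0.076,0.014,0],"dr": [0,0,0]},
    {"gripper": 1,"offset": [0,0,0],"dr": [0,0,0]},
  ],
)

```text
time_s: 1.87
eef_pos: [444.6, -88.8, 281.3]
eef_rot: [-1.461, 2.779, 0.0]
wrist_force: [0.6, -1.7, -0.3]
gripper_width: 85.3
gripper_force: 0.0
```

```bash
cat > d.py <<'E'
import sys
from h import *
from scipy.spatial.transform import Rotation as Ro
s=status.sense(); R=Ro.from_rotvec(s['eef_rot']).as_matrix(); p=s['eef_pos']
t=np.array([float(a) for a in sys.argv[1:4]]); Y=np.radians(float(sys.argv[4]))
y=np.array([np.cos(Y),np.sin(Y),0]); z=np.array([0,0,-1]); G=np.c_[np.cross(y,z),y,z]
print('t',s['time_s'],'p',p.round(1),'tool delta/500',(R.T@(t-p)/500).round(4),'dr/45',(np.degrees(Ro.from_matrix(R.T@G).as_rotvec())/45).round(4),'q',s['q'].round(2),'F',s['wrist_force'].round(1),s['gripper_width'],s['gripper_force'])
E
python3 d.py 512 51 280 145
```

```text
t 1.8667 p [444.6 -88.8 281.3] tool delta/500 [-0.3067  0.0474  0.0029] dr/45 [-0.0009  0.0018  0.0103] q [ 0.16  0.05 -0.3  -0.   -1.22 -0.77] F [ 0.6 -1.7 -0.3] 85.30734193431324 0.0
```

Emit:
step_arm(
  plan=[
    {"gripper": 1,"offset": [-0.061,0.0095,0],"dr": [0,0,0.01]},
    {"gripper": 1,"offset": [-0.061,0.0095,0],"dr": [0,0,0]},
    {"gripper": 1,"offset": [-0.061,0.0095,0],"dr": [0,0,0]},
    {"gripper": 1,"offset": [-0.061,0.0095,0],"dr": [0,0,0]},
    {"gripper": 1,"offset": [-0.061,0.0095,0],"dr": [0,0,0]},
    {"gripper": 1,"offset": [0,0,0],"dr": [0,0,0]},
  ],
)

```text
time_s: 2.37
eef_pos: [513.0, 48.4, 280.6]
eef_rot: [-1.447, 2.788, 0.0]
wrist_force: [0.7, -0.3, -0.4]
gripper_width: 85.5
gripper_force: 0.0
```

```bash
python3 d.py 512 51 280 145
python3 - <<'E'
from h import *
c=cap('wrist','w1.png'); print(np.array(c['mount']).round(2),c['fovy'])
E
```

```text
t 2.3667 p [513.   48.4 280.6] tool delta/500 [-0.0031  0.0046  0.0011] dr/45 [-0.0001  0.0005 -0.0034] q [ 0.41  0.16 -0.17 -0.   -1.23 -1.02] F [ 0.7 -0.3 -0.4] 85.54448129576996 0.0
[[   0.     -0.95   -0.32   83.15]
 [   1.      0.      0.      1.34]
 [  -0.     -0.32    0.95 -143.1 ]
 [   0.      0.      0.      1.  ]] 65.44043784806071
```

View pics/w1.png

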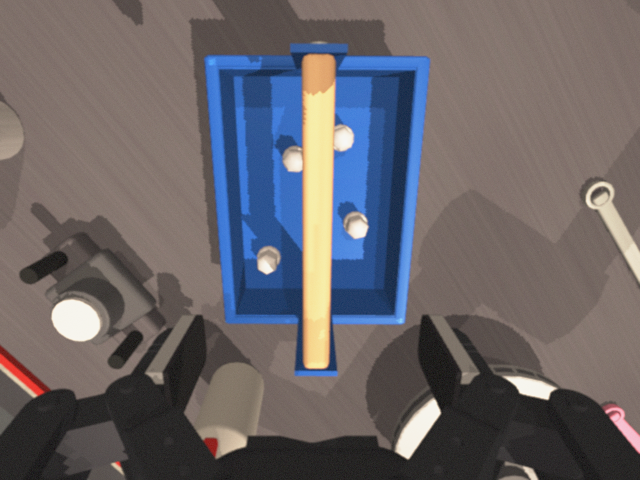

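The wrist view shows the bar vertical at u≈317, centred between the fingers, with all four nuts in the tote. I'll descend 154 mm and grip.

Emit:
step_arm(
  plan=[
    {"gripper": 1,"offset": [-0.003,0.003,0.055],"dr": [0,0,0]},
    {"gripper": 1,"offset": [0,0,0.055],"dr": [0,0,0]},
    {"gripper": 1,"offset": [0,0,0.055],"dr": [0,0,0]},
    {"gripper": 1,"offset": [0,0,0.055],"dr": [0,0,0]},
    {"gripper": 1,"offset": [0,0,0.055],"dr": [0,0,0]},
    {"gripper": 1,"offset": [0,0,0.032],"dr": [0,0,0]},
    {"gripper": 1,"offset": [0,0,0],"dr": [0,0,0]},
    {"gripper": 1,"offset": [0,0,0],"dr": [0,0,0]},
  ],
)

```text
time_s: 3.08
eef_pos: [510.3, 46.1, 127.6]
eef_rot: [1.44, -2.79, 0.0]
wrist_force: [-0.4, 0.2, 0.1]
gripper_width: 85.5
gripper_force: 0.0
```

Emit:
step_arm(
  newtons=40,
  plan=[
    {"gripper": 0.3},
    {"gripper": 0.25},
    {"gripper": 0.2},
    {"gripper": 0.1},
    {"gripper": 0},
    {"gripper": 0},
    {"gripper": 0},
    {"gripper": 0},
  ],
)

```text
schema error: expected keys gripper, offset, dr
```

Emit:
step_arm(
  newtons=115,
  plan=[
    {"gripper": 0},
    {"gripper": 0},
    {"gripper": 0},
    {"gripper": 0},
  ],
)

```text
schema error: expected keys gripper, offset, dr
```

```bash
python3 d.py 512 51 127 145
```

```text
t 3.0833 p [510.3  46.1 127.6] tool delta/500 [-0.01    0.0028  0.0013] dr/45 [ 0.0008 -0.0022 -0.0087] q [ 0.41  0.3  -0.41  0.   -0.86 -1.03] F [-0.4  0.2  0.1] 85.46741896277554 0.0
```

Emit:
step_arm(
  newtons=40,
  plan=[
    {"gripper": 0.3,"offset": [-0.01,0.003,0],"dr": [0,0,-0.009]},
    {"gripper": 0.25,"offset": [0,0,0],"dr": [0,0,0]},
    {"gripper": 0.2,"offset": [0,0,0],"dr": [0,0,0]},
    {"gripper": 0.1,"offset": [0,0,0],"dr": [0,0,0]},
    {"gripper": 0,"offset": [0,0,0],"dr": [0,0,0]},
    {"gripper": 0,"offset": [0,0,0],"dr": [0,0,0]},
    {"gripper": 0,"offset": [0,0,0],"dr": [0,0,0]},
    {"gripper": 0,"offset": [0,0,0],"dr": [0,0,0]},
  ],
)

```text
time_s: 3.75
eef_pos: [512.0, 52.3, 128.2]
eef_rot: [1.452, -2.786, -0.001]
wrist_force: [-4.7, 3.8, 4.1]
gripper_width: 21.4
gripper_force: 41.4
```

Emit:
step_arm(
  newtons=115,
  plan=[
    {"gripper": 0,"offset": [0,0,0],"dr": [0,0,0]},
    {"gripper": 0,"offset": [0,0,0],"dr": [0,0,0]},
    {"gripper": 0,"offset": [0,0,0],"dr": [0,0,0]},
    {"gripper": 0,"offset": [0,0,0],"dr": [0,0,0]},
  ],
)

```text
time_s: 4.08
eef_pos: [512.0, 52.2, 128.4]
eef_rot: [1.452, -2.786, -0.001]
wrist_force: [-4.9, 3.7, 6.1]
gripper_width: 20.7
gripper_force: 112.3
```

```bash
python3 d.py 512 51 127 145
```

```text
t 4.0833 p [512.   52.2 128.4] tool delta/500 [ 0.002  -0.0014  0.0028] dr/45 [ 0.0005 -0.      0.0013] q [ 0.42  0.3  -0.4  -0.   -0.86 -1.03] F [-4.9  3.7  6.1] 20.741593718225307 112.30441689491272
```

Held at 112 N. The plan is to lift 160 mm, shift by (-12,+149), then tilt 30° about the tool axis (1,1,0)/√2. Leaning towards 100° like that puts the corner about 175 mm from the hub axis at z≈110.

Emit:
step_arm(
  plan=[
    {"gripper": 0,"offset": [0,0,-0.01],"dr": [0,0,0]},
    {"gripper": 0,"offset": [0,0,-0.03],"dr": [0,0,0]},
    {"gripper": 0,"offset": [0,0,-0.055],"dr": [0,0,0]},
    {"gripper": 0,"offset": [0,0,-0.07],"dr": [0,0,0]},
    {"gripper": 0,"offset": [0,0,-0.07],"dr": [0,0,0]},
    {"gripper": 0,"offset": [0,0,-0.055],"dr": [0,0,0]},
    {"gripper": 0,"offset": [0,0,-0.03],"dr": [0,0,0]},
    {"gripper": 0,"offset": [0,0,-0.01],"dr": [0,0,0]},
  ],
)

```text
time_s: 4.75
eef_pos: [512.9, 52.1, 294.3]
eef_rot: [-1.45, 2.784, -0.0]
wrist_force: [0.6, 0.4, -7.6]
gripper_width: 20.3
gripper_force: 113.5
```

```bash
python3 d.py 500 201 290 145
```

```text
t 4.75 p [512.9  52.1 294.3] tool delta/500 [-0.2293  0.1919  0.009 ] dr/45 [-0.0019  0.0034  0.0006] q [ 0.42  0.15 -0.15 -0.   -1.26 -1.03] F [ 0.6  0.4 -7.6] 20.334563044356546 113.51985812187195
```

Emit:
step_arm(
  plan=[
    {"gripper": 0,"offset": [-0.01,0.008,0],"dr": [0,0,0]},
    {"gripper": 0,"offset": [-0.025,0.021,0],"dr": [0,0,0]},
    {"gripper": 0,"offset": [-0.038,0.032,0],"dr": [0,0,0]},
    {"gripper": 0,"offset": [-0.042,0.035,0],"dr": [0,0,0]},
    {"gripper": 0,"offset": [-0.042,0.035,0],"dr": [0,0,0]},
    {"gripper": 0,"offset": [-0.038,0.032,0],"dr": [0,0,0]},
    {"gripper": 0,"offset": [-0.025,0.021,0],"dr": [0,0,0]},
    {"gripper": 0,"offset": [-0.01,0.008,0],"dr": [0,0,0]},
  ],
)

```text
time_s: 5.42
eef_pos: [498.0, 203.6, 288.9]
eef_rot: [1.452, -2.779, -0.002]
wrist_force: [-0.2, -1.1, -8.1]
gripper_width: 21.0
gripper_force: 113.6
```

Emit:
step_arm(
  plan=[
    {"gripper": 0,"offset": [0,0,0],"dr": [0.01,0.01,0]},
    {"gripper": 0,"offset": [0,0,0],"dr": [0.02,0.02,0]},
    {"gripper": 0,"offset": [0,0,0],"dr": [0.03,0.03,0]},
    {"gripper": 0,"offset": [0,0,0],"dr": [0.03,0.03,0]},
    {"gripper": 0,"offset": [0,0,0],"dr": [0.03,0.03,0]},
    {"gripper": 0,"offset": [0,0,0],"dr": [0.03,0.03,0]},
    {"gripper": 0,"offset": [0,0,0],"dr": [0.03,0.03,0]},
    {"gripper": 0,"offset": [0,0,0],"dr": [0.03,0.03,0]},
  ],
)

```text
time_s: 6.08
eef_pos: [499.4, 200.3, 292.0]
eef_rot: [1.408, -2.707, 0.344]
wrist_force: [-0.1, -0.3, -8.2]
gripper_width: 20.6
gripper_force: 113.7
```

```bash
python3 d.py 500 201 290 145
python3 - <<'E'
from h import *
cap('wrist','w2.png')
E
```

```text
t 6.0833 p [499.4 200.3 292. ] tool delta/500 [-0.0024  0.0005  0.0037] dr/45 [-0.2113 -0.2126 -0.0008] q [ 0.79  0.23 -0.15  0.2  -1.33 -1.46] F [-0.1 -0.3 -8.2] 20.646270720634003 113.7308406829834
```

View pics/w2.png

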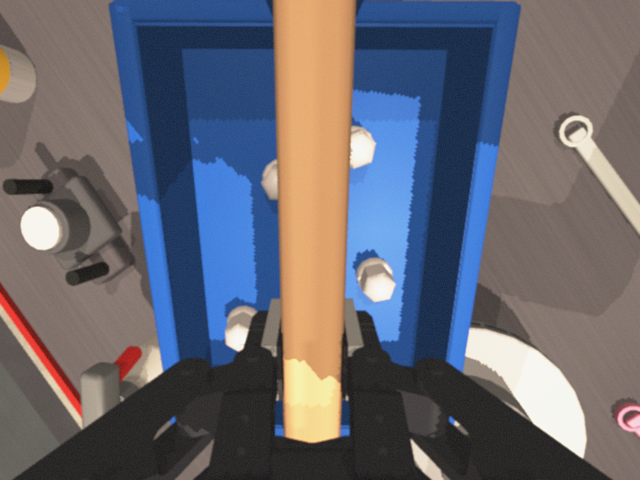

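Tilt is about 13.5°, the nuts are upright inside, and the hub is beyond the lower-right corner of the picture. I'll tilt on to about 30°.

Emit:
step_arm(
  plan=[
    {"gripper": 0,"offset": [0,0,0],"dr": [0.025,0.025,0]},
    {"gripper": 0,"offset": [0,0,0],"dr": [0.035,0.035,0]},
    {"gripper": 0,"offset": [0,0,0],"dr": [0.04,0.04,0]},
    {"gripper": 0,"offset": [0,0,0],"dr": [0.04,0.04,0]},
    {"gripper": 0,"offset": [0,0,0],"dr": [0.04,0.04,0]},
    {"gripper": 0,"offset": [0,0,0],"dr": [0.04,0.04,0]},
    {"gripper": 0,"offset": [0,0,0],"dr": [0.03,0.03,0]},
    {"gripper": 0,"offset": [0,0,0],"dr": [0.02,0.02,0]},
  ],
)

```text
time_s: 6.8
eef_pos: [499.7, 201.5, 292.2]
eef_rot: [1.334, -2.56, 0.753]
wrist_force: [0.2, -1.2, -8.1]
gripper_width: 20.6
gripper_force: 113.9
```

Emit:
step_arm(
  plan=[
    {"gripper": 0,"offset": [0,0,0],"dr": [0,0,0]},
    {"gripper": 0,"offset": [0,0,0],"dr": [0,0,0]},
    {"gripper": 0,"offset": [0,0,0],"dr": [0,0,0]},
    {"gripper": 0,"offset": [0,0,0],"dr": [0,0,0]},
    {"gripper": 0,"offset": [0,0,0],"dr": [0,0,0]},
    {"gripper": 0,"offset": [0,0,0],"dr": [0,0,0]},
    {"gripper": 0,"offset": [0,0,0],"dr": [0,0,0]},
    {"gripper": 0,"offset": [0,0,0],"dr": [0,0,0]},
  ],
)

```text
time_s: 7.47
eef_pos: [499.6, 201.2, 292.9]
eef_rot: [1.334, -2.56, 0.752]
wrist_force: [0.2, -0.8, -7.3]
gripper_width: 20.6
gripper_force: 114.0
```

```bash
python3 d.py 500 201 290 145
python3 - <<'E'
from h import *
a=cap('wrist')['color'];b=cap('scene')['color'][100:340,200:520]
c=cap('top')['color'][130:330,150:417]
cv2.imwrite('pics/w3.png',np.hstack([cv2.resize(a,(400,300)),cv2.resize(c,(400,300))]))
cv2.imwrite('pics/s3.png',cv2.resize(b,(800,600)))
E
```

```text
t 7.4667 p [499.6 201.2 292.9] tool delta/500 [-0.0024  0.0013  0.0053] dr/45 [-0.4801 -0.4795  0.0008] q [ 0.89  0.31 -0.2   0.4  -1.45 -1.63] F [ 0.2 -0.8 -7.3] 20.619315660860774 113.99144411087036
```

View pics/w3.png

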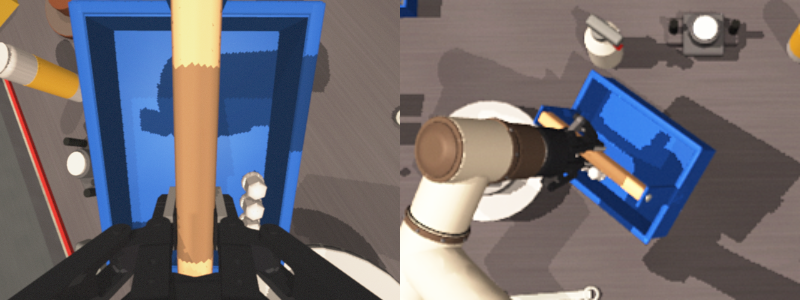

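View pics/s3.png

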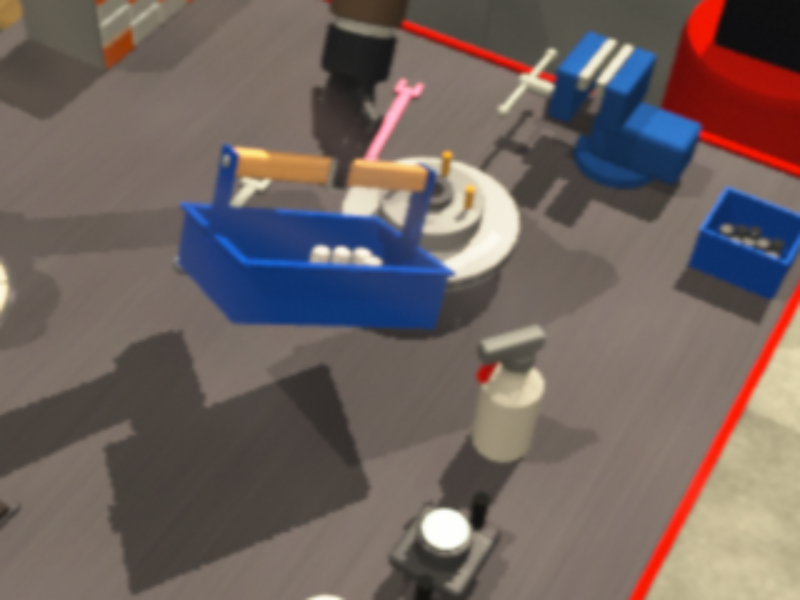

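The nuts have all gathered along the -x wall towards the hub corner. In the scene view their tops are at about (320..373, 253..262). I'll measure each one's distance from the corner in the tote frame, checking the tote pose against its projected outline.

```bash
cat > n.py <<'E'
from h import *
from scipy.spatial.transform import Rotation as Ro
s=status.sense(); R=Ro.from_rotvec(s['eef_rot']).as_matrix(); p=s['eef_pos']
Rt=R@np.diag([1,1,1])@np.c_[[0,-1,0],[-1,0,0],[0,0,-1]]   # tote axes: x=-tool y, y=-tool x, z=-tool z
o=p-Rt@np.array([0,0,128.4]); W=lambda q:o+Rt@np.array(q,float)
hub=np.array([516.5,440,0]); c=W([-85,120,5])
print('corner',c.round(),'dist',np.hypot(*(c-hub)[:2]).round(),'hub in tote',(Rt.T@(hub-o)).round(),'tilt',np.degrees(np.arccos(Rt[2,2])).round(1),'minz',min(W([a,b,0])[2] for a in(-90,90) for b in(-125,125)).round())
C=cap('scene'); im=C['color']; cv2.imwrite('pics/s4raw.png',im); T=np.linalg.inv(np.array(C['camera_from_world'])); f=240/np.tan(np.radians(C['fovy'])/2)
def onplane(u,v,h):
    d=Rt.T@T[:3,:3]@[(u-C['cx'])/f,(v-C['cy'])/f,1]; q=Rt.T@(T[:3,3]-o); return (q+d*(h-q[2])/d[2])
for x,y in((320,253),(341,254),(362,256),(373,262)):
    u,v=200+x*.4,100+y*.4; print(u,v,onplane(u,v,30).round())
S=6; x0,y0=265,180; cr=cv2.resize(im[y0:y0+60,x0:x0+120],None,fx=S,fy=S,interpolation=cv2.INTER_CUBIC)
for q in([-90,-125,70],[-90,125,70],[90,125,70],[90,-125,70]):
    a=proj(C,W(q)); cv2.circle(cr,(int((a[0]-x0)*S),int((a[1]-y0)*S)),6,(0,0,255),2)
# expected nut top grid in the wall row
for y in(106,78,50,22):
    a=proj(C,W([-71,y,35])); cv2.circle(cr,(int((a[0]-x0)*S),int((a[1]-y0)*S)),4,(0,255,0),2)
cv2.imwrite('pics/s4.png',cr)
E
python3 n.py
```

```text
corner [513. 267. 113.] dist 173.0 hub in tote [-205.  288.   -6.] tilt 30.5 minz 105.0
328.0 201.2 [-65.  45.  30.]
336.4 201.60000000000002 [-66.  74.  30.]
344.8 202.4 [-63. 102.  30.]
349.20000000000005 204.8 [-43. 107.  30.]
```

View pics/s4.png

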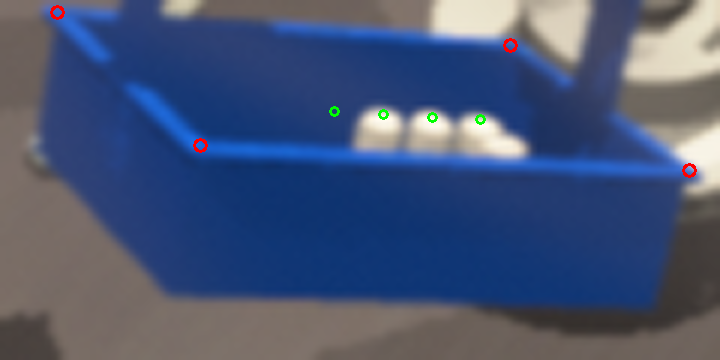

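The projected rim matches the picture, so the tote hasn't slipped. Three nuts lie along the wall at 14, 42 and 70 mm from the corner, with the fourth beside the first; the farthest is about 71 mm away, under the 85 mm limit. The corner is 173 mm from the hub axis at z=113. I'll hold briefly, then hand in.

Emit:
step_arm(
  plan=[
    {"gripper": 0,"offset": [0,0,0],"dr": [0,0,0]},
    {"gripper": 0,"offset": [0,0,0],"dr": [0,0,0]},
    {"gripper": 0,"offset": [0,0,0],"dr": [0,0,0]},
    {"gripper": 0,"offset": [0,0,0],"dr": [0,0,0]},
    {"gripper": 0,"offset": [0,0,0],"dr": [0,0,0]},
    {"gripper": 0,"offset": [0,0,0],"dr": [0,0,0]},
  ],
)

```text
time_s: 8.17
eef_pos: [499.6, 201.3, 292.8]
eef_rot: [1.334, -2.56, 0.752]
wrist_force: [0.2, -0.8, -8.0]
gripper_width: 20.6
gripper_force: 114.0
```

```bash
python3 -c "
from h import *
print(np.abs(status.sense()['dq']).max()); print(bot.hand_in())"
```

```text
0.0014925077183605042
the job is handed in; nothing more can be done
None
```

The job is handed in (no verdict came back): the tote is held still at about 30° tilt, all four nuts measured within about 71 mm of the corner nearest the hub, and that corner is 173 mm from the hub axis and 113 mm above the bench.

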